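# Close the sample bottle with its wing cap

## Task

Put the green wing cap on the sample bottle that stands in the grey bench clamp and screw it fully home without cross-threading: resting lightly on the neck, turn it backward (anticlockwise) until the thread start drops and it will go no further back, then turn it forward (clockwise) until it stops at the bottom of the thread. Work gently, never force the thread, leave the other things on the bench where they are, and let go of the cap.

Things in the scene. Friction and masses are not known exactly. Their poses are not given: they have to be found in the camera images.
- cap: Loose green screw cap, 57 mm high, 60 g, open side down. Fluted skirt and closed top: 56 mm diameter, 29 mm high; on it a flat wing (grip bar) 44 mm long (x axis), 14 mm thick (y axis), 28 mm high. Origin: centre of its lower rim, z up. Inside, flush with the rim, four lugs 90 degrees apart (at +x, +y, -x, -y; 4 mm high, spanning 16 degrees) leave a bore of 33 mm.
- wing (a point): Point on the cap's axis in its wing, 50 mm above the cap's lower rim (axes as the cap's). Grip the wing here across its thickness from above and keep the cap upright. Left on the neck, the cap stays where it is.
- bottle: White bottle, 64 mm diameter, rigidly held in a fixed grey clamp block 110 x 110 x 50 mm. Origin: on the bottle's axis at bench height, z up. Plain neck tube 31 mm in diameter with, round it (43 mm outside), a coarse right-hand four-start thread: four ridges parted every 90 degrees by 30-degree gaps (thread starts). How the thread is turned about the axis is NOT known from this pose.
- mouth (a point): Centre of the bottle's rim, 151 mm above the bench (bevelled 3 mm), on the bottle's axis, z up. The cap goes down over the rim; its bore leaves 1 mm all round.
- ridge (a point): Point on the bottle's axis 140 mm above the bench: height of the cap's lower rim while its lugs lie on the ridges (143 mm if they perch on the posts). At each ridge's clockwise end (seen from above) a stop post 7 degrees wide rises 3 mm over it: turning clockwise up here jams on the posts. Turning anticlockwise, up to 90 degrees, under a light push (3 to 8 N) brings the lugs to the gaps.
- start (a point): Point on the bottle's axis 132 mm above the bench: height of the cap's lower rim after its lugs drop 8 mm into the gaps (131 to 132 mm). Turned further anticlockwise they meet the next posts and stop. Sometimes the cap drops in as it is set down. Turning freely takes under 0.1 N m; a twist of 0.3 N m means a stop. Never force: over 60 N of contact force (about 1.1 N m) spoils the thread.
- home (a point): Point on the bottle's axis 129 mm above the bench: height of the cap's lower rim when fully home. From the backward stop, clockwise turning leads the lugs under the ridges down a ramp, 3 mm lower over 66 degrees, until they meet the posts at its end. Keep a light push so the cap follows the ramp.
- small_cap: Bystander: low round green screw cap without wing, 34 mm in diameter, 18 mm high, too small for the bottle; lies near the wing cap. Origin: centre of its underside.
- tube_rack: Bystander: white rack 85 x 125 mm, 83 mm high with its dark-capped small tubes. Origin: centre of its underside.
- reagent: Bystander: closed white bottle 64 mm in diameter, 150 mm high. Origin: centre of its underside.
- beaker: Bystander: clear beaker 72 mm in diameter, 85 mm high. Origin: centre of its underside.
- pipette: Bystander: hand pipette lying on the bench, about 255 mm long (its y axis), 24 mm high. Origin: at bench height below its middle.
- tip_box: Bystander: box 120 x 82 mm, 60 mm high. Origin: centre of its underside.
Not all that is in view belongs to the job. There is more than one size of the cap; the job needs the smallest.

How it is judged:
By the outcome, as a careful person would: the job done as asked, in the order asked, and still so for the second after the job is handed in, with the robot touching nothing.
It also fails if it takes over 72 s, if anything falls off the work surface, if the arm or the gripper's body presses on something with over 40 N, if the wrist force passes 120 N, or if a joint passes its speed limit or range.

## Robot

A 6-joint arm with a two-finger parallel gripper is mounted at the origin on the work surface. World frame = base frame: x ahead of the robot, y to its left, z up, the work surface at z = 0. Lengths are in m, angles in rad, forces in N, time in s.
With the tool pointing down it reaches from about 0.325 to 0.775 m from the base axis. Payload 5.5 kg.
Tool frame: the origin (TCP) lies midway between the tips of the shut fingers; the grasp point (between the pads) lies 19 mm behind it; z points along the fingers, y is the direction in which the jaws open and shut (so a half turn about z gives the same grasp; the last joint's range is limited). The gripper opens to 85 mm and grips with 20 to 120 N. Pads are 22 mm wide; open, the fingers measure 114 mm over their backs; the gripper's body (76 mm by 85 mm) begins 54 mm behind the grasp point. The pads swing forward as they close: fully open they stand 13 mm farther back than shut.
Start: joints at [-0.057, 0.091, 1.231, -0, 1.82, -0.057], TCP at [0.6, -0, 0.201] pointing down, gripper open.
Joint ranges: [-2.87, 2.87], [-0.86, 2.18], [0.17, 2.46], [-1.51, 4.65], [0.06, 2.69], [-2.65, 2.65]. Speed limits (rad/s): [2.57, 2.57, 3.01, 3.14, 3.14, 3.14].

## Interface

Orientations are given as a rotation vector (axis times angle).
In Python, from bench import status, vision, job gives the robot as it stands.
- The arm moves only by the tool arm_command, never from a script. Its argument "commands" is a list of rows, each a list of 3 entries, a list of its own where there are three numbers: the gripper's target within -1 to 1 (fully open at 1, half-way at 0, shut at -1), then the shift along the tool's x, y, z in mm, then the turn, a rotation vector about the tool's x, y, z in rad. In form: [[gripper, [dx, dy, dz], [ax, ay, az]], ...]. A call has exactly 10 rows; each row is the pose to reach, as a shift and turn from the pose measured when the call began, along the tool's axes at that moment; what a row does not reach only later rows make up. A row lasts 1/8 s, in which the tool goes at most 62.5 mm and 10.7 degrees, less where a joint would pass 70% of its speed; a pose out of reach is approached as far as the arm can. A call with a gripper value outside its range is refused whole. The fingers move at their own pace and stop on an object; the grip force is fixed at half the most. Time passes only in rows, so rows that repeat a pose let the fingers close, or fill a call up. It gives the time, the measured TCP pose, the force and the opening at its end, in the units of the state.
- status.read_state(): the state, without advancing time (a new reading comes with each control period).
- vision.snapshot(name): name is "scene" or "side" or "wrist"; returns (picture, depth): 400x640x3 uint8, red, green, blue; 400x640 float32, m along the optical axis (not along the pixel's ray), 0 where there is no reading.
- vision.calibration(name): a dict with "fx", "fy", "cx", "cy" (pixels), "extrinsics" (4x4, takes a point from world to camera coordinates). Camera axes: x right, y up, looking along -z (the intrinsics and any distortion apply to the point x, -y, -z); pixel columns grow to the right and rows downward; lengths in m; the calibration is good to about 2 mm. The wrist camera is an equidistant fisheye: a pixel r from the principal point sees the ray r / f radians off the axis. A picture is of the moment at which its call begins: read the wrist's pose just before it. calibration takes no time and is no camera call; for the wrist camera it gives the pose at the moment of the call.
- job.sign_off(): hands the job in, once; it reports no verdict.
The state is a dict: "t": time; "joint_positions": joint angles; "joint_vel": joint speeds; "joint_efforts": joint torques, N m; "tcp_pos": TCP position; "tcp_rot": TCP orientation; "ft_force": force on the tool from outside, world axes, zero at the start; "moment": the same for the moment, N m; "width": finger opening in m.
Only numpy, scipy, OpenCV 4.12 (cv2) and the standard library are available. Lean on these libraries where they do the work, as an engineer would, in place of code of your own. Each camera call takes 0.05 s, during which the arm holds its last target.

## Working session

There is one attempt and no reset: what is moved stays moved. The work goes in short steps, Python scripts to look and compute and a tool call to move; the robot and the scene stay as the last step left them, time stands still between calls to the robot, and variables do not carry over. Pictures are saved under pics/ and viewed, and the job is handed in when it is done.

Besides the shell and the picture viewer there is one more tool, called after "Request:" as a command line: name --argument value ..., lists and objects as JSON in quotes. arm_command: Moves the arm, as the interface text tells. Its arguments: {"type":"object","properties":{"commands":{"type":"array","items":{"type":"array"}}},"required":["commands"]}

```bash
mkdir -p pics; ls; python3 - <<'E'
from bench import status, vision
import cv2
s=status.read_state();print(s)
for n in ["scene","side"]:
    p,d=vision.snapshot(n);cv2.imwrite(f"pics/{n}0.png",p[:,:,::-1])
    import numpy as np;np.savez(f"{n}0.npz",p=p,d=d,**{k:v for k,v in vision.calibration(n).items()})
    print(vision.calibration(n))
E
```

```text
pics
{'t': 0.0, 'joint_positions': array([-5.66737134e-02,  9.18586376e-02,  1.23191817e+00,  5.68996643e-06,
        1.81980930e+00, -5.66687358e-02]), 'joint_vel': array([-0.00041292,  0.00124599, -0.00047885,  0.00036181, -0.00296934,
        0.0002483 ]), 'joint_efforts': array([ 1.92109423e-03, -4.58737707e+01, -4.18019521e+01,  2.08830479e-04,
        1.19483890e-02, -1.60596358e-05]), 'tcp_pos': array([5.99644158e-01, 3.62322671e-05, 1.99832842e-01]), 'tcp_rot': array([-2.22039078e+00, -2.22038283e+00,  2.07775714e-03]), 'ft_force': array([ 0.08128242,  0.32900982, -0.05827076]), 'moment': array([-0.00552571,  0.05396466, -0.02027281]), 'width': 0.08527551375458155}
{'fx': 412.3175126817674, 'fy': 412.3175126817674, 'cx': 316.3704598058889, 'cy': 204.000536280046, 'extrinsics': array([[-0.78776089,  0.61586498, -0.01196261,  0.42696813],
       [-0.43680931, -0.54482478,  0.71579577,  0.16670969],
       [ 0.43431602,  0.56910129,  0.69820721, -1.54888676],
       [ 0.        ,  0.        ,  0.        ,  1.        ]])}
{'fx': 397.89898191059757, 'fy': 397.89898191059757, 'cx': 324.08858196865157, 'cy': 201.02489789310226, 'extrinsics': array([[ 0.89486901, -0.44590719, -0.01939683, -0.4980324 ],
       [ 0.27102936,  0.50835947,  0.81738225, -0.26848278],
       [-0.35461606, -0.73670715,  0.57576907, -0.94588946],
       [ 0.        ,  0.        ,  0.        ,  1.        ]])}
```

View pics/scene0.png

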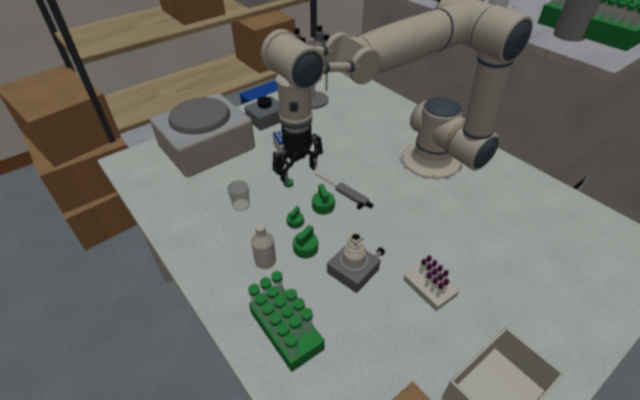

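View pics/side0.png

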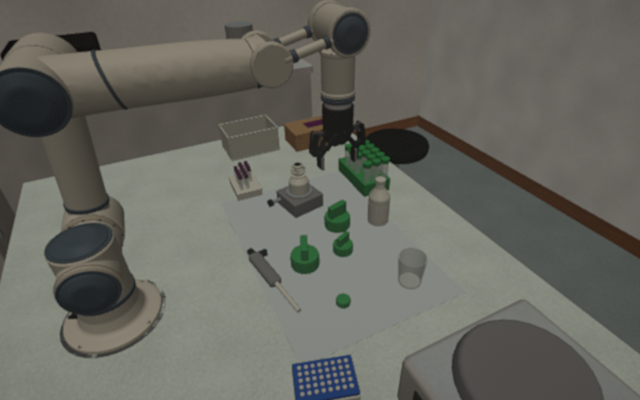

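The scene view shows wing caps at (295,217), (323,200) and (305,242); in the side view they are at (343,244), (305,257) and (338,217). The low round cap is at (288,183) in scene and (343,300) in side. The middle cap looks smallest, so I'll measure all three to check it against the 56 mm size.

```bash
cat > h.py <<'E'
import numpy as np, cv2
def load(n):
    z=np.load(n);return z['p'],z['d'],{k:z[k] for k in ('fx','fy','cx','cy','extrinsics')}
def pts(d,c):
    v,u=np.mgrid[:d.shape[0],:d.shape[1]]
    X=np.stack([(u-c['cx'])*d/c['fx'],-(v-c['cy'])*d/c['fy'],-d,np.ones_like(d)],-1)
    return (X@np.linalg.inv(c['extrinsics']).T)[...,:3]
def proj(P,c):
    q=c['extrinsics']@np.append(P,1); return c['cx']+c['fx']*q[0]/-q[2], c['cy']+c['fy']*q[1]/q[2]
E
python3 - <<'E'
from h import *
for n,box in (("scene",(240,150,400,310)),("side",(260,150,420,310))):
    p,d,c=load(n+"0.npz");P=pts(d,c)
    hsv=cv2.cvtColor(p,cv2.COLOR_RGB2HSV)
    m=((hsv[...,0]>45)&(hsv[...,0]<75)&(hsv[...,1]>120)).astype(np.uint8)
    k,l,st,ce=cv2.connectedComponentsWithStats(m)
    for i in range(1,k):
        if st[i,4]<25: continue
        Q=P[(l==i)&(d>0)]
        if len(Q)<20: continue
        zt=np.percentile(Q[:,2],98)
        W=Q[Q[:,2]>zt-.012]
        r=cv2.minAreaRect((W[:,:2]*1000).astype(np.float32))
        print(n,ce[i].round(),st[i,4],"zmax",zt.round(3),"ext",(np.percentile(Q,98,0)-np.percentile(Q,2,0)).round(3),"top rect",np.round(r[0]),np.round(r[1]),round(r[2]))
    x0,y0,x1,y1=box
    cv2.imwrite(f"pics/crop_{n}.png",cv2.resize(p[y0:y1,x0:x1,::-1],None,fx=3.7,fy=3.7,interpolation=cv2.INTER_CUBIC))
E
```

```text
scene [625.   3.] 228 zmax 0.35 ext [0.097 0.142 0.016] top rect [-1086.    53.] [154. 100.] 88
scene [550.  15.] 350 zmax 0.268 ext [0.032 0.079 0.08 ] top rect [-1034.  -213.] [83. 63.] 44
scene [612.  33.] 1177 zmax 0.269 ext [0.068 0.186 0.081] top rect [-1054.    66.] [ 79. 194.] 3
scene [289. 183.] 25 zmax 0.255 ext [0.155 0.229 0.243] top rect [643.  12.] [2. 0.] 42
scene [323. 201.] 418 zmax 0.079 ext [0.064 0.065 0.068] top rect [474. -53.] [61. 18.] 71
scene [295. 218.] 218 zmax 0.057 ext [0.045 0.044 0.046] top rect [588. -52.] [44. 14.] 21
scene [305. 243.] 531 zmax 0.078 ext [0.064 0.056 0.067] top rect [626.  55.] [59. 21.] 13
scene [276. 276.] 75 zmax 0.122 ext [0.021 0.024 0.009] top rect [791. 158.] [25. 22.] 69
scene [286. 323.] 2785 zmax 0.122 ext [0.092 0.186 0.099] top rect [828. 239.] [191.  91.] 88
side [372. 154.] 462 zmax 0.267 ext [0.555 0.677 0.467] top rect [662. -10.] [19.  8.] 4
side [348. 147.] 29 zmax 0.197 ext [0.083 0.148 0.085] top rect [641.   4.] [0. 0.] 0
side [358. 177.] 224 zmax 0.052 ext [0.036 0.187 0.037] top rect [790. 231.] [ 38. 192.] 1
side [337. 206.] 76 zmax 0.081 ext [0.053 0.025 0.018] top rect [624.  47.] [58. 17.] 16
side [338. 219.] 187 zmax 0.049 ext [0.063 0.048 0.018] top rect [619.  38.] [47. 66.] 69
side [343. 243.] 163 zmax 0.059 ext [0.046 0.043 0.035] top rect [584. -60.] [38. 14.] 26
side [304. 253.] 379 zmax 0.08 ext [0.063 0.063 0.043] top rect [471. -60.] [57. 18.] 67
side [343. 299.] 97 zmax 0.019 ext [0.026 0.027 0.005] top rect [ 495. -223.] [29. 26.] 61
```

View pics/crop_scene.png

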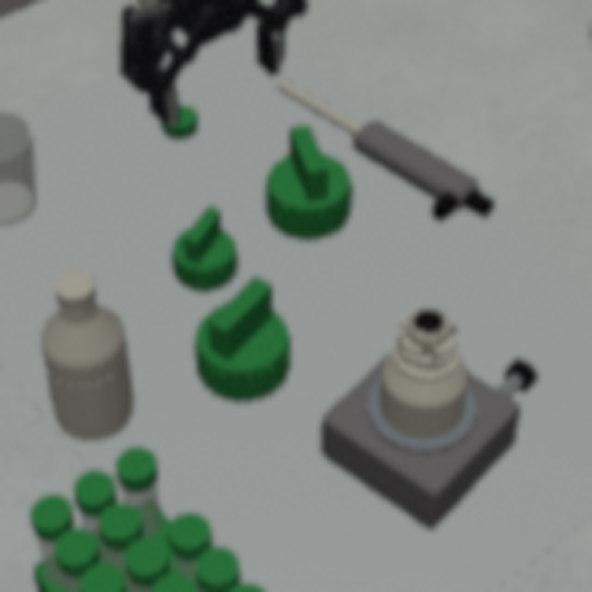

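View pics/crop_side.png

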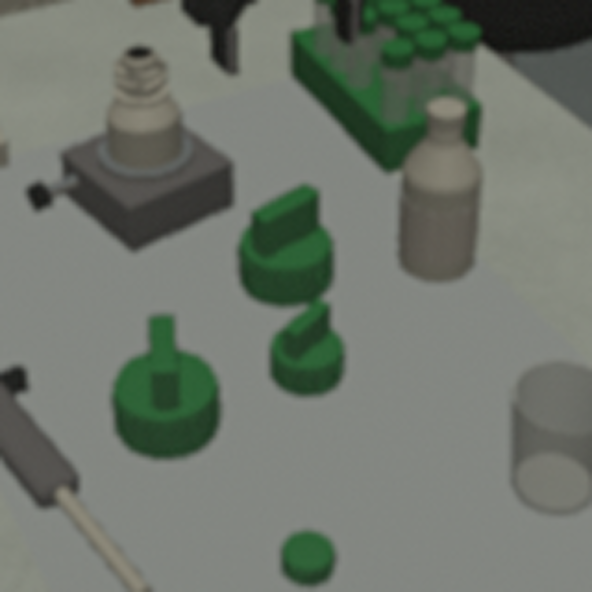

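The cap for the job is at scene (295,218): its height of 57 mm and wing of 44 x 14 mm match the description. The other two at (323,201) and (305,243) are about 79 mm high, and the one at (288,183) is the wingless small cap. Next I'll take a wrist view and estimate the bottle position.

```bash
cat >> h.py <<'E'
def wproj(P,c):
    q=c['extrinsics']@np.append(P,1); a=np.array([q[0],-q[1]]);z=-q[2]
    r=np.linalg.norm(a);t=np.arctan2(r,z);return c['cx']+c['fx']*t*a[0]/r,c['cy']+c['fy']*t*a[1]/r
def wpts(d,c):
    v,u=np.mgrid[:d.shape[0],:d.shape[1]]
    x=(u-c['cx'])/c['fx'];y=(v-c['cy'])/c['fy'];r=np.hypot(x,y)+1e-9
    k=np.tan(np.minimum(r,1.45))/r
    X=np.stack([x*k*d,-y*k*d,-d,np.ones_like(d)],-1)
    return (X@np.linalg.inv(c['extrinsics']).T)[...,:3]
def wray(u,v,c,z):
    x=(u-c['cx'])/c['fx'];y=(v-c['cy'])/c['fy'];r=np.hypot(x,y)+1e-9
    D=np.array([x/r*np.sin(r),-y/r*np.sin(r),-np.cos(r)])
    T=np.linalg.inv(c['extrinsics']);D=T[:3,:3]@D;o=T[:3,3];return o+D*(z-o[2])/D[2]
def grab(n,f):
    from bench import vision
    c=vision.calibration(n);p,d=vision.snapshot(n);cv2.imwrite(f"pics/{f}.png",p[:,:,::-1])
    np.savez(f+".npz",p=p,d=d,**c);return p,d,c
E
python3 - <<'E'
from h import *
for n in ("scene","side"):
    p,d,c=load(n+"0.npz");P=pts(d,c)
    b=P[...,:2]
    m=(d>0)&(abs(P[...,0]-.60)<.2)&(abs(P[...,1]-.2)<.16)
    Q=P[m]
    for lo,hi in ((.04,.056),(.056,.10),(.125,.15),(.146,.16)):
        q=Q[(Q[:,2]>lo)&(Q[:,2]<hi)]
        print(n,lo,len(q),np.median(q,0).round(3) if len(q) else'',q.min(0).round(3) if len(q) else '',q.max(0).round(3) if len(q) else '')
p,d,c=grab("wrist","wrist0")
print(c)
E
```

```text
scene 0.04 1146 [0.607 0.231 0.048] [0.422 0.04  0.04 ] [0.8   0.36  0.056]
scene 0.056 883 [0.603 0.203 0.077] [0.412 0.04  0.056] [0.8  0.36 0.1 ]
scene 0.125 195 [0.577 0.212 0.139] [0.548 0.184 0.125] [0.591 0.228 0.15 ]
scene 0.146 79 [0.572 0.206 0.149] [0.556 0.193 0.146] [0.584 0.218 0.152]
side 0.04 801 [0.591 0.175 0.049] [0.413 0.041 0.04 ] [0.8   0.357 0.056]
side 0.056 764 [0.596 0.179 0.077] [0.412 0.04  0.056] [0.8  0.36 0.1 ]
side 0.125 124 [0.563 0.19  0.139] [0.548 0.177 0.126] [0.59  0.219 0.15 ]
side 0.146 47 [0.568 0.197 0.15 ] [0.556 0.182 0.146] [0.584 0.215 0.153]
{'fx': 309.70691628693146, 'fy': 309.70691628693146, 'cx': 324.8301518356951, 'cy': 198.08172239842943, 'extrinsics': array([[ 9.99998123e-01, -1.31509270e-03, -1.42273327e-03,
        -6.00263640e-01],
       [ 9.02936218e-04,  9.66058663e-01, -2.58321202e-01,
         3.15990353e-02],
       [ 1.71416013e-03,  2.58319433e-01,  9.66058038e-01,
        -3.77101225e-01],
       [ 0.00000000e+00,  0.00000000e+00,  0.00000000e+00,
         1.00000000e+00]])}
```

View pics/wrist0.png

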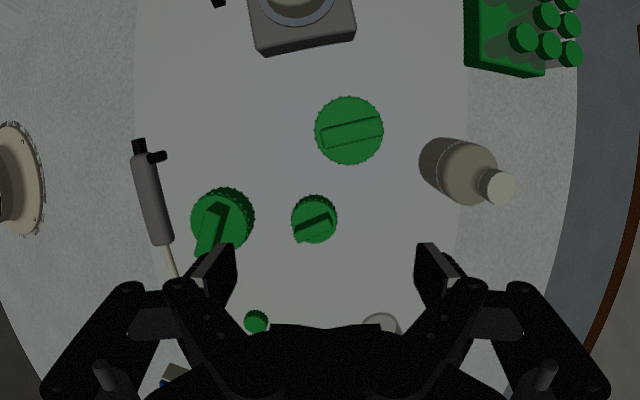

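The wrist view shows the target cap at (314,220) with its wing running from (294,235) to (333,215). The larger caps are at (349,131) and (222,218), and the bottle clamp is at (300,20).

```bash
python3 - <<'E'
from h import *
for n,f in (("wrist0",wpts),("scene0",pts),("side0",pts)):
    p,d,c=load(n+".npz");P=f(d,c)
    g=p[...,1].astype(int)-p[...,0]>25
    m=(d>0)&(np.hypot(P[...,0]-.586,P[...,1]+.056)<.042)&g
    for lo,hi in ((.049,.066),(.018,.035),(.05,.056)):
        q=P[m&(P[...,2]>lo)&(P[...,2]<hi)]
        if len(q)<5: continue
        r=cv2.minAreaRect((q[:,:2]*1000).astype(np.float32))
        u,s,vt=np.linalg.svd(q[:,:2]-q[:,:2].mean(0),full_matrices=False)
        print(n,lo,len(q),"med",np.median(q,0).round(4),np.array(r[0]).round(1),np.array(r[1]).round(1),round(r[2],1),"pca",np.degrees(np.arctan2(vt[0,1],vt[0,0])).round(1))
    print("bench z",np.median(P[(d>0)&(abs(P[...,0]-.56)<.03)&(abs(P[...,1]-.0)<.02)],0))
p,_,_=load("wrist0.npz")
cv2.imwrite("pics/w0c.png",cv2.resize(p[180:260,270:360,::-1],None,fx=6,fy=6,interpolation=cv2.INTER_CUBIC))
E
```

```text
wrist0 0.049 514 med [ 0.5874 -0.0542  0.0555] [587.1 -55.1] [43.9 15.2] 25.5 pca -155.0
wrist0 0.018 986 med [ 0.5866 -0.0448  0.0276] [588.5 -53.5] [51.8 55. ] 44.5 pca -49.3
wrist0 0.05 371 med [ 0.5872 -0.0543  0.0552] [587.  -55.2] [43.9 15.2] 25.5 pca -155.3
bench z [0.55292175 0.01177193 0.30963677]
scene0 0.049 55 med [ 0.5872 -0.0507  0.054 ] [586.2 -53.5] [49. 14.] 25.1 pca 28.4
scene0 0.018 135 med [ 0.592  -0.0436  0.0265] [589.4 -48.3] [49.5 51.9] 59.0 pca -23.6
scene0 0.05 41 med [ 0.5859 -0.0535  0.0537] [586.3 -53.6] [49.  13.6] 25.1 pca 29.3
bench z [0.55021045 0.00882378 0.29829522]
side0 0.049 67 med [ 0.5818 -0.0606  0.0558] [585.3 -59. ] [43.6 15.5] 27.9 pca -153.4
side0 0.018 176 med [ 0.5797 -0.0709  0.0278] [581.3 -63.1] [44.4 53.5] 54.5 pca -19.6
side0 0.05 33 med [ 0.5814 -0.0632  0.0548] [585.6 -59. ] [43.6 14.4] 31.5 pca -150.7
bench z [ 0.56322677 -0.00844894  0.36970256]
```

View pics/w0c.png

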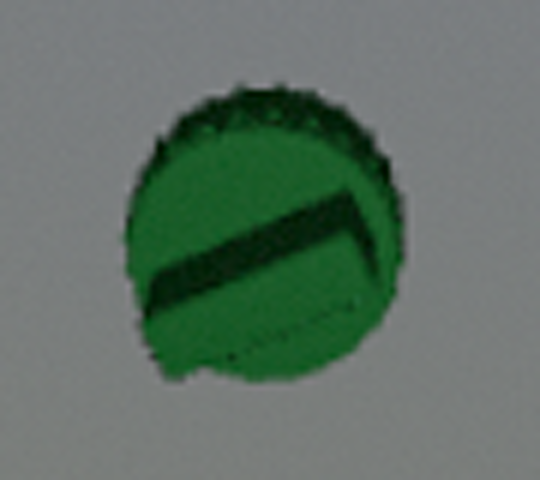

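Request:
arm_command --commands '[[1, [-10, -2, 0], [0, 0, 0.15]], [1, [-25, -6, 10], [0, 0, 0.33]], [1, [-40, -9, 20], [0, 0, 0.5]], [1, [-55, -12.6, 35], [0, 0, 0.68]], [1, [-55, -12.6, 50], [0, 0, 0.85]], [1, [-55, -12.6, 60], [0, 0, 1.0]], [1, [-55, -12.6, 70], [0, 0, 1.134]], [1, [-55, -12.6, 75], [0, 0, 1.134]], [1, [-55, -12.6, 75], [0, 0, 1.134]], [1, [-55, -12.6, 75], [0, 0, 1.134]]]'

```text
t: 1.4
tcp_pos: [0.5872, -0.055, 0.1256]
tcp_rot: [-3.066, -0.683, 0.001]
ft_force: [0.7, 0.4, 1.0]
width: 0.0855
```

```bash
python3 - <<'E'
from h import *
from bench import status
s=status.read_state();print(s['t'],s['joint_positions'].round(3),s['tcp_pos'],s['tcp_rot'],s['ft_force'])
p,d,c=grab("wrist","wrist1");P=wpts(d,c)
R=cv2.Rodrigues(s['tcp_rot'])[0];print(R.round(3))
g=p[...,1].astype(int)-p[...,0]>25
m=(d>0)&(np.hypot(P[...,0]-.586,P[...,1]+.056)<.042)&g
q=P[m&(P[...,2]>.049)&(P[...,2]<.066)]
r=cv2.minAreaRect((q[:,:2]*1000).astype(np.float32));print(len(q),r,np.median(q,0))
E
```

```text
1.4 [-0.151  0.062  1.394 -0.     1.686  0.982] [ 0.58723296 -0.05499858  0.12562114] [-3.06630152e+00 -6.82913654e-01  1.24803390e-03] [0.66899977 0.44832415 0.99939185]
[[ 0.905  0.424 -0.001]
 [ 0.424 -0.905 -0.   ]
 [-0.001 -0.    -1.   ]]
884 ((587.3983154296875, -55.522369384765625), (43.36724090576172, 13.316214561462402), 24.83966064453125) [ 0.5881211  -0.0550427   0.05563195]
```

View pics/wrist1.png

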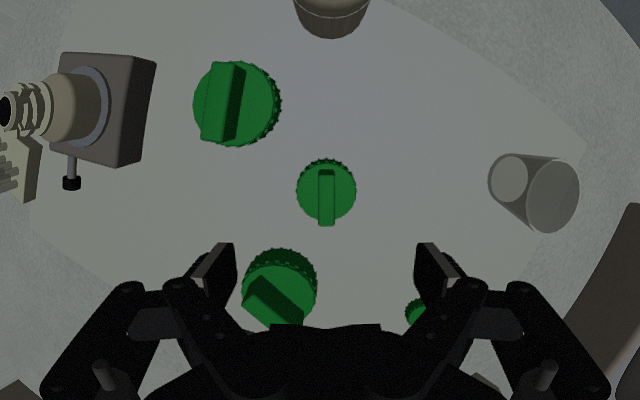

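Request:
arm_command --commands '[[1, [0, 0, 25], [0, 0, 0]], [1, [0, 0, 50], [0, 0, 0]], [1, [0, 0, 75], [0, 0, 0]], [1, [0.5, 0.4, 93], [0, 0, 0]], [1, [0.5, 0.4, 93], [0, 0, 0]], [-1, [0.5, 0.4, 93], [0, 0, 0]], [-1, [0.5, 0.4, 93], [0, 0, 0]], [-1, [0.5, 0.4, 93], [0, 0, 0]], [-1, [0.5, 0.4, 93], [0, 0, 0]], [-1, [0.5, 0.4, 93], [0, 0, 0]]]'

```text
t: 2.7
tcp_pos: [0.5879, -0.0552, 0.0328]
tcp_rot: [-3.067, -0.682, 0.001]
ft_force: [-0.2, 0.4, 0.2]
width: -0.0
```

```bash
python3 - <<'E'
from h import *
from bench import status
s=status.read_state();print(s)
grab("wrist","wrist2");p,d,c=grab("scene","scene2")
cv2.imwrite("pics/scene2c.png",cv2.resize(p[100:300,200:440,::-1],None,fx=3,fy=3,interpolation=cv2.INTER_CUBIC))
E
```

```text
{'t': 2.7, 'joint_positions': array([-1.51057987e-01,  9.83643549e-02,  1.52146297e+00, -1.52537522e-04,
        1.52221610e+00,  9.81785243e-01]), 'joint_vel': array([-1.03878056e-03,  1.60425603e-03,  3.01931811e-03, -2.83786073e-03,
        2.12937269e-05,  5.87118982e-04]), 'joint_efforts': array([-6.55870881e-04, -4.53514838e+01, -4.09873331e+01, -8.56978659e-04,
        2.40070061e-03, -1.56000438e-04]), 'tcp_pos': array([ 0.58789879, -0.05515405,  0.03284255]), 'tcp_rot': array([-3.06654922e+00, -6.82457284e-01,  7.46683655e-04]), 'ft_force': array([-0.19468817,  0.41881436,  0.20395634]), 'moment': array([-0.04774179,  0.01064625, -0.00120334]), 'width': -1.4885051101746496e-05}
```

View pics/wrist2.png

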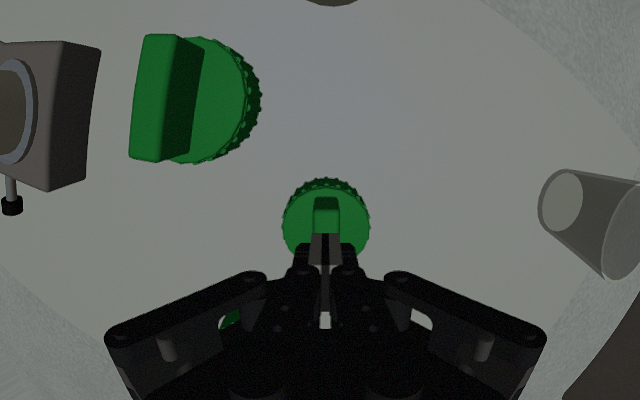

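View pics/scene2c.png

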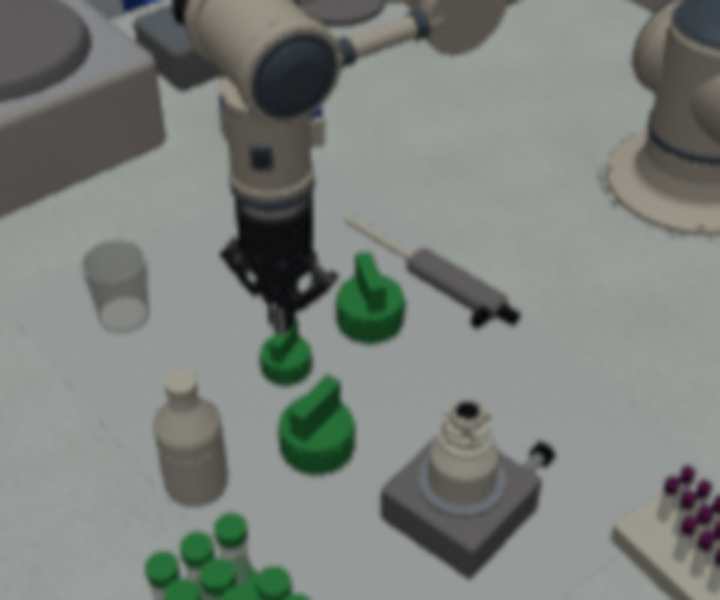

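```bash
python3 - <<'E'
from h import *
p,d,c=load("wrist2.npz");P=wpts(d,c)
T=np.linalg.inv(c['extrinsics']);print("cam",T[:3,3], "axis",-T[:3,2])
print("tcp pix",wproj([.5879,-.0552,.0328],c),"grasp pix",wproj([.5879,-.0552,.052],c))
for (u,v) in ((325,240),(325,250),(318,262),(332,262),(325,210),(325,222),(300,230),(300,190),(325,300)):
    print(u,v,d[v,u],P[v,u].round(4),p[v,u])
p,d,c=load("scene2.npz");P=pts(d,c)
print("scene tcp pix",proj([.5879,-.0552,.0328],c),proj([.5879,-.0552,.052],c))
q=(d>0)&(np.hypot(P[...,0]-.5879,P[...,1]+.0552)<.06)&(P[...,2]>.02)&(P[...,2]<.12)
g=p[...,1].astype(int)-p[...,0]>20
for nm,mm in(("green",q&g),("dark",q&~g)):
    Q=P[mm];v,u=np.nonzero(mm);print(nm,len(Q),Q.min(0).round(3),Q.max(0).round(3),u.min(),u.max(),v.min(),v.max())
    for z in np.arange(.02,.12,.01):
        k=Q[(Q[:,2]>z)&(Q[:,2]<z+.01)]
        if len(k):print(z.round(2),len(k),np.median(k,0).round(3))
x=p[150:250,255:355,::-1];cv2.imwrite("pics/s2c.png",cv2.resize(x,None,fx=6,fy=6,interpolation=cv2.INTER_CUBIC))
p,d,c=load("wrist2.npz")
cv2.imwrite("pics/w2c.png",cv2.resize(p[160:340,220:430,::-1],None,fx=3.5,fy=3.3,interpolation=cv2.INTER_CUBIC))
E
```

```text
cam [ 0.6479044  -0.02660616  0.20444499] axis [-0.23423724 -0.10940665 -0.96600368]
tcp pix (np.float64(325.7080036923282), np.float64(231.5160790060827)) grasp pix (np.float64(325.8066711215928), np.float64(244.43140153931145))
325 240 0.1386299 [ 0.5989 -0.0496  0.0754] [6 6 6]
325 250 0.1275836 [ 0.5991 -0.0494  0.0868] [4 5 2]
318 262 0.11701828 [ 0.5979 -0.047   0.0977] [42 42 37]
332 262 0.11779632 [ 0.5999 -0.0521  0.097 ] [44 44 42]
325 210 0.15612432 [ 0.6061 -0.0462  0.0552] [15 73 28]
325 222 0.15775058 [ 0.6003 -0.0489  0.0552] [20 94 39]
300 230 0.18788417 [ 0.5804 -0.0414  0.028 ] [24 96 41]
300 190 0.19705868 [ 0.5996 -0.0317  0.0128] [11 41 19]
325 300 0.119501956 [ 0.5842 -0.0564  0.0996] [23 23 21]
scene tcp pix (np.float64(294.03150716788815), np.float64(215.5708345388464)) (np.float64(293.72563242964986), np.float64(211.29392051546088))
green 199 [ 0.559 -0.078  0.02 ] [ 0.613 -0.026  0.08 ] 287 303 208 224
0.02 115 [ 0.592 -0.043  0.026]
0.03 26 [ 0.595 -0.045  0.034]
0.04 18 [ 0.594 -0.045  0.044]
0.05 30 [ 0.597 -0.046  0.054]
0.06 5 [ 0.595 -0.046  0.065]
0.07 5 [ 0.59  -0.039  0.072]
dark 160 [ 0.565 -0.088  0.021] [ 0.615 -0.015  0.12 ] 281 302 191 219
0.02 2 [ 0.609 -0.07   0.021]
0.03 1 [ 0.567 -0.057  0.038]
0.04 2 [ 0.568 -0.055  0.047]
0.05 2 [ 0.566 -0.057  0.054]
0.06 4 [ 0.598 -0.051  0.069]
0.07 15 [ 0.596 -0.046  0.076]
0.08 23 [ 0.592 -0.044  0.085]
0.09 19 [ 0.597 -0.046  0.094]
0.1 24 [ 0.597 -0.047  0.107]
0.11 68 [ 0.593 -0.044  0.115]
```

View pics/s2c.png

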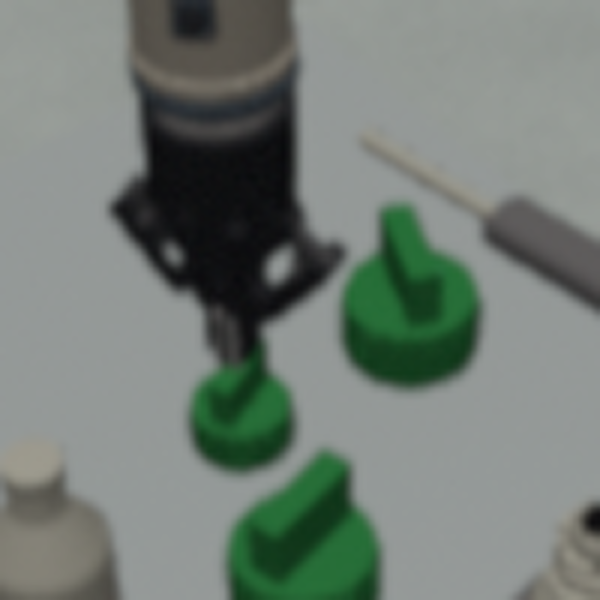

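View pics/w2c.png

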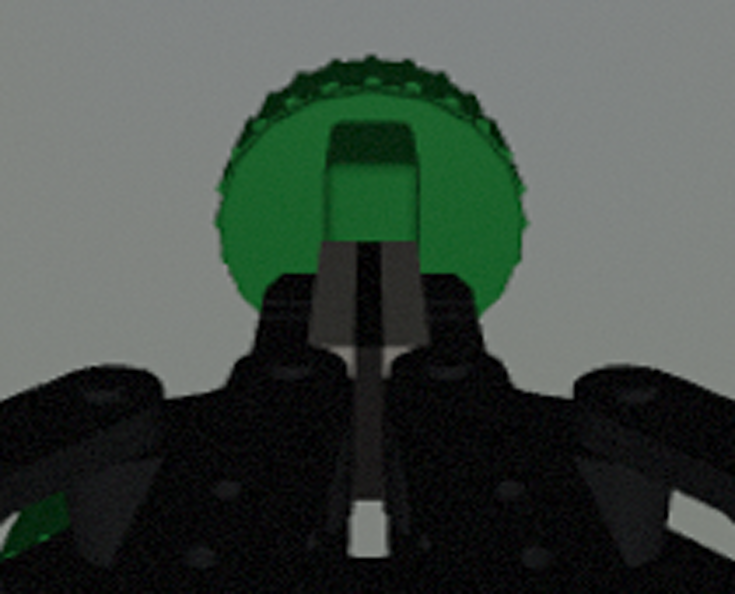

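The jaws closed on air above the wing. In the wrist picture the pad front face at (325,240) measures z≈0.075 and ends near row 233. That puts the tips at about 0.068, although the reported TCP is 0.033. I'll check this against the side camera.

```bash
python3 - <<'E'
from h import *
p,d,c=load("wrist2.npz");P=wpts(d,c)
for v in range(224,250,2): print(v,P[v,319].round(4),p[v,319],P[v,331].round(4))
p,d,c=grab("side","side2");P=pts(d,c)
print("tcp pix",proj([.5879,-.0552,.0328],c),proj([.5879,-.0552,.068],c))
cv2.imwrite("pics/side2c.png",cv2.resize(p[170:270,290:400,::-1],None,fx=6,fy=6,interpolation=cv2.INTER_CUBIC))
E
```

```text
224 [ 0.5981 -0.0466  0.0553] [24 95 41] [ 0.6005 -0.0522  0.0549]
226 [ 0.5974 -0.0469  0.0563] [26 96 41] [ 0.6    -0.0524  0.0564]
228 [ 0.5967 -0.0473  0.0571] [27 96 43] [ 0.5985 -0.0532  0.0547]
230 [ 0.5953 -0.0479  0.056 ] [27 96 40] [ 0.5977 -0.0536  0.0554]
232 [ 0.594  -0.0485  0.0552] [28 99 43] [ 0.5969 -0.0539  0.056 ]
234 [ 0.5975 -0.0471  0.0673] [44 41 40] [ 0.6003 -0.052   0.0685]
236 [ 0.5975 -0.0471  0.07  ] [43 42 40] [ 0.5999 -0.0522  0.0699]
238 [ 0.5977 -0.0471  0.0728] [45 43 41] [ 0.5997 -0.0523  0.0719]
240 [ 0.598  -0.047   0.0759] [46 47 41] [ 0.6005 -0.0518  0.0764]
242 [ 0.5977 -0.0472  0.0775] [48 48 42] [ 0.5997 -0.0522  0.0767]
244 [ 0.5978 -0.0472  0.08  ] [42 40 40] [ 0.6    -0.0519  0.0799]
246 [ 0.5976 -0.0473  0.0815] [44 43 40] [ 0.5997 -0.0521  0.0812]
248 [ 0.5977 -0.0473  0.0838] [43 43 40] [ 0.5997 -0.052   0.0834]
tcp pix (np.float64(343.00155979866116), np.float64(241.14706936117096)) (np.float64(343.1054524179907), np.float64(231.24977669192768))
```

View pics/side2c.png

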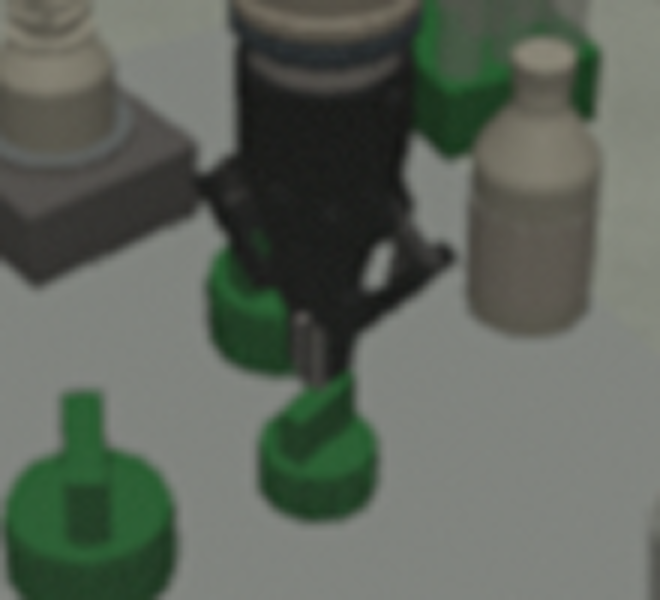

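Three views agree: the shut tips are at z≈0.067, so the reported TCP z reads about 34 mm low. I'll correct for that by opening, going down 34 mm more and closing again.

Request:
arm_command --commands '[[1, [0, 0, 0], [0, 0, 0]], [1, [0, 0, 0], [0, 0, 0]], [1, [0, 0, 0], [0, 0, 0]], [1, [0, 0, 0], [0, 0, 0]], [1, [0, 0, 12], [0, 0, 0]], [1, [0, 0, 24], [0, 0, 0]], [1, [0, 0, 33], [0, 0, 0]], [1, [0, 0, 33], [0, 0, 0]], [1, [0, 0, 33], [0, 0, 0]], [1, [0, 0, 33], [0, 0, 0]]]'

```text
t: 4.1
tcp_pos: [0.5882, -0.0552, 0.0003]
tcp_rot: [3.066, 0.682, 0.0]
ft_force: [0.9, -0.3, 0.4]
width: 0.0854
```

Request:
arm_command --commands '[[-1, [0, 0, 0], [0, 0, 0]], [-1, [0, 0, 0], [0, 0, 0]], [-1, [0, 0, 0], [0, 0, 0]], [-1, [0, 0, 0], [0, 0, 0]], [-1, [0, 0, 0], [0, 0, 0]], [-1, [0, 0, 0], [0, 0, 0]], [-1, [0, 0, 0], [0, 0, 0]], [-1, [0, 0, 0], [0, 0, 0]], [-1, [0, 0, 0], [0, 0, 0]], [-1, [0, 0, 0], [0, 0, 0]]]'

```text
t: 5.35
tcp_pos: [0.5883, -0.0552, 0.0005]
tcp_rot: [3.066, 0.682, 0.001]
ft_force: [0.2, 0.2, 1.0]
width: 0.0128
```

Gripped, with width 12.8 mm. At this grasp the cap rim is at about reported z − 0.5 mm. Now the lift.

Request:
arm_command --commands '[[-1, [0, 0, -10], [0, 0, 0]], [-1, [0, 0, -30], [0, 0, 0]], [-1, [0, 0, -60], [0, 0, 0]], [-1, [0, 0, -90], [0, 0, 0]], [-1, [0, 0, -120], [0, 0, 0]], [-1, [0, 0, -150], [0, 0, 0]], [-1, [0, 0, -180], [0, 0, 0]], [-1, [0, 0, -205], [0, 0, 0]], [-1, [0, 0, -205], [0, 0, 0]], [-1, [0, 0, -205], [0, 0, 0]]]'

```text
t: 6.6
tcp_pos: [0.5879, -0.0551, 0.2049]
tcp_rot: [3.066, 0.683, -0.0]
ft_force: [0.6, 0.2, -1.7]
width: 0.0131
```

```bash
python3 - <<'E'
from h import *
from bench import status
s=status.read_state();print(s['tcp_pos'],s['width'],s['ft_force'],s['moment'],s['joint_positions'].round(3))
p,d,c=grab("wrist","wrist3");P=wpts(d,c)
p2,d2,c2=grab("scene","scene3")
cv2.imwrite("pics/scene3c.png",cv2.resize(p2[80:300,200:440,::-1],None,fx=3,fy=2.7,interpolation=cv2.INTER_CUBIC))
E
```

```text
[ 0.58794095 -0.05511049  0.2048908 ] 0.013084392416126172 [ 0.56528117  0.2041312  -1.66890457] [ 0.04723528  0.07169106 -0.00223458] [-0.151  0.066  1.25  -0.     1.825  0.982]
```

View pics/wrist3.png

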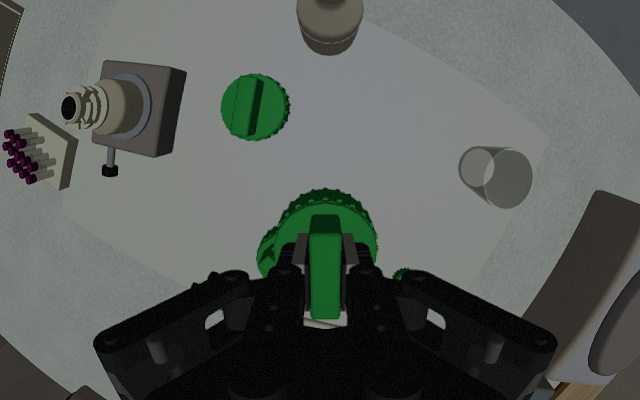

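View pics/scene3c.png

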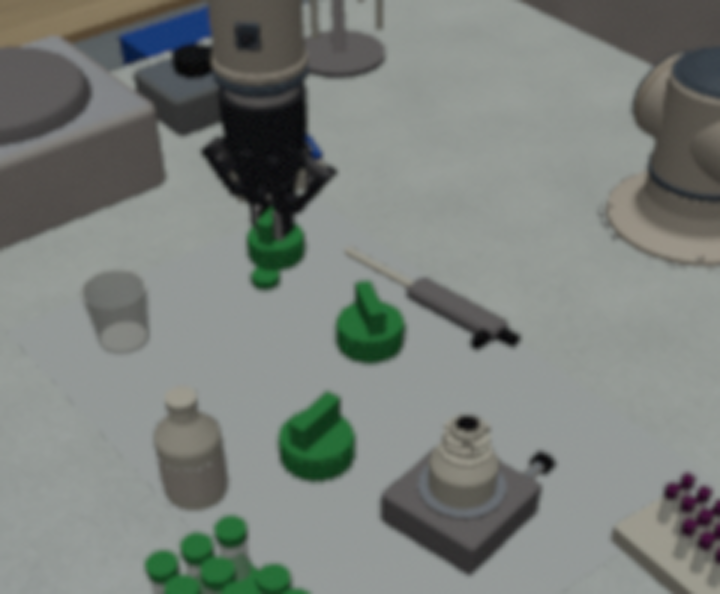

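The cap is held in both views, its wing at (325,270) in the wrist view. The bottle mouth is at (69,108). I'll move so the bottle lies about 110 mm ahead of the tool, for a good look from the wrist.

Request:
arm_command --commands '[[-1, [-1, -15, 0], [0, 0, 0]], [-1, [-3, -45, 0], [0, 0, 0]], [-1, [-6, -85, 0], [0, 0, 0]], [-1, [-10, -125, 0], [0, 0, 0]], [-1, [-13, -165, 0], [0, 0, 0]], [-1, [-16, -205, 0], [0, 0, 0]], [-1, [-18, -230, 0], [0, 0, 0]], [-1, [-18, -240, 0], [0, 0, 0]], [-1, [-18, -240, 0], [0, 0, 0]], [-1, [-18, -240, 0], [0, 0, 0]]]'

```text
t: 7.95
tcp_pos: [0.4698, 0.154, 0.2038]
tcp_rot: [-3.067, -0.681, 0.004]
ft_force: [0.7, -0.1, -0.3]
width: 0.0129
```

```bash
python3 - <<'E'
from h import *
from bench import status
s=status.read_state();print(s['tcp_pos'],s['tcp_rot'],s['width'],s['ft_force'],s['moment'],s['joint_positions'].round(3))
p,d,c=grab("wrist","wrist4");P=wpts(d,c)
q=P[(d>0)&(np.hypot(P[...,0]-.57,P[...,1]-.202)<.04)&(P[...,2]>.146)&(P[...,2]<.158)]
print(len(q),np.median(q,0),q.min(0),q.max(0))
cv2.imwrite("pics/w4c.png",cv2.resize(p[100:240,240:420,::-1],None,fx=4.4,fy=4.2,interpolation=cv2.INTER_CUBIC))
E
```

```text
[0.46977076 0.15396343 0.20378919] [-3.06668108 -0.68109194  0.00359358] 0.01293949863683737 [ 0.72202026 -0.09042872 -0.32204285] [-0.02199197 -0.02531178 -0.00603072] [ 0.248 -0.19   1.498  0.     1.836  1.381]
1313 [0.56971506 0.20333726 0.14961214] [0.55476941 0.18819676 0.1460106 ] [0.58594174 0.21863331 0.15278551]
```

View pics/wrist4.png

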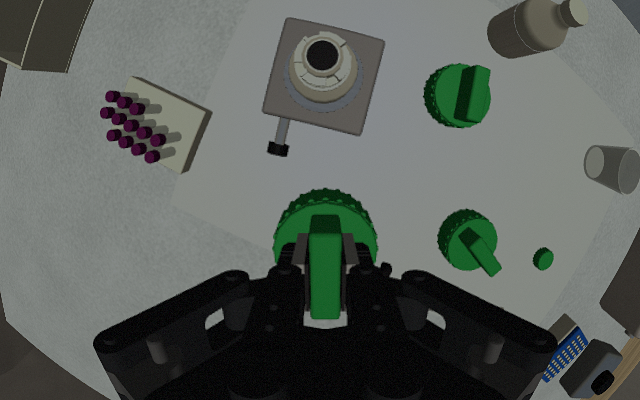

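The bottle mouth is at (323,55) and the held cap's skirt front at (325,190). Next I'll fit the mouth circle and locate the cap axis relative to the TCP, both with the wrist camera.

```bash
python3 - <<'E'
from h import *
from bench import status
from scipy.optimize import least_squares
p,d,c=load("wrist4.npz");P=wpts(d,c)
R=cv2.Rodrigues(np.array([-3.06668108,-0.68109194,0.00359358]))[0];t=np.array([.46977,.15396,.20379])
def fit(q,r=None):
    if r is None: f=lambda a:np.hypot(q[:,0]-a[0],q[:,1]-a[1])-a[2];x0=[*q[:,:2].mean(0),.02]
    else: f=lambda a:np.hypot(q[:,0]-a[0],q[:,1]-a[1])-r;x0=q[:,:2].mean(0)
    s=least_squares(f,x0,loss='soft_l1',f_scale=.0005);return s.x,np.std(f(s.x))
# bore
g=cv2.cvtColor(p,cv2.COLOR_RGB2GRAY)
m=(g<45).astype(np.uint8);k,l,st,ce=cv2.connectedComponentsWithStats(m);i=l[55,323];print("bore",st[i],ce[i])
cn=max(cv2.findContours((l==i).astype(np.uint8),cv2.RETR_EXTERNAL,cv2.CHAIN_APPROX_NONE)[0],key=len)[:,0]
q=np.array([wray(u,v,c,.151) for u,v in cn]);print("bore fit",fit(q))
# rim/neck by depth at height
v,u=np.nonzero((d>0)&(np.hypot(P[...,0]-.57,P[...,1]-.203)<.03)&(P[...,2]>.1485)&(P[...,2]<.156))
mm=np.zeros_like(m);mm[v,u]=1;mm[l==i]=1
cn=max(cv2.findContours(mm,cv2.RETR_EXTERNAL,cv2.CHAIN_APPROX_NONE)[0],key=len)[:,0]
q=np.array([wray(a,b,c,.150) for a,b in cn]);print("rim fit",fit(q))
# cap in tool frame
L=(P-t)@R
gr=(p[...,1].astype(int)-p[...,0]>20)&(d>0)
vv,uu=np.mgrid[:400,:640]
gr&=(abs(L[...,0])<.05)&(abs(L[...,1])<.035)&(L[...,2]>-.06)&(L[...,2]<.01)
k=L[gr]; print("z hist",np.histogram(k[:,2],bins=np.arange(-.062,.012,.004)))
w=gr&(L[...,2]<-.050);a=L[w];print("wingtop",np.percentile(a,[2,50,98],axis=0).round(4))
sk=gr&(L[...,2]>-.034)&(L[...,2]<-.022)
a=L[sk];print("skirt top z",np.median(a[:,2]), np.percentile(a,[1,99],axis=0).round(4))
E
```

```text
bore [307  41  31  29 703] [321.88051209  54.99288762]
bore fit (array([0.57026171, 0.20364748, 0.01064627]), np.float64(0.00019859239140552684))
rim fit (array([0.56998689, 0.20353773, 0.01352238]), np.float64(0.0006213969015672323))
z hist (array([   2, 2594,  211,  100,  109,   71,  109,   58, 2184,  440,  215,
        150,  120,  149,  111,   56,    0,    0]), array([-0.062, -0.058, -0.054, -0.05 , -0.046, -0.042, -0.038, -0.034,
       -0.03 , -0.026, -0.022, -0.018, -0.014, -0.01 , -0.006, -0.002,
        0.002,  0.006,  0.01 ]))
wingtop [[-0.021  -0.007  -0.0565]
 [ 0.003  -0.0004 -0.0552]
 [ 0.0205  0.006  -0.0515]]
skirt top z -0.027144206327151987 [[-0.0042 -0.0266 -0.0324]
 [ 0.0257  0.0258 -0.0222]]
```

View pics/w4c.png

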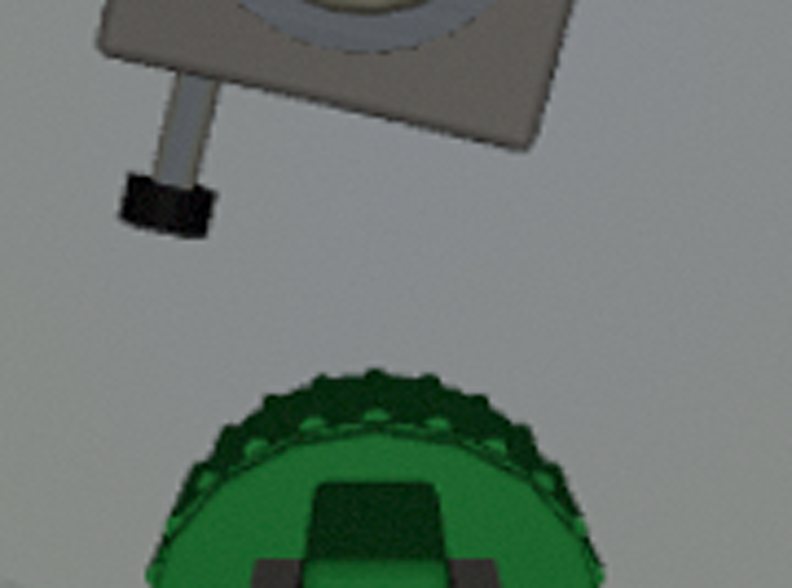

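The mouth is at (570.2, 203.6) mm, and both circle fits agree. The cap axis lies within 0.5 mm of the tool axis, with the rim at tool z≈0. I'll move over the mouth and lower to 10 mm above it.

Request:
arm_command --commands '[[-1, [10, 0, 0], [0, 0, 0]], [-1, [35, -0.6, 0], [0, 0, 0]], [-1, [65, -1, 0], [0, 0, 0]], [-1, [95, -1.6, 0], [0, 0, 0]], [-1, [112.1, -1.9, 0], [0, 0, 0]], [-1, [112.1, -1.9, 10], [0, 0, 0]], [-1, [112.1, -1.9, 25], [0, 0, 0]], [-1, [112.1, -1.9, 40], [0, 0, 0]], [-1, [112.1, -1.9, 40], [0, 0, 0]], [-1, [112.1, -1.9, 40], [0, 0, 0]]]'

```text
t: 9.25
tcp_pos: [0.5704, 0.2029, 0.164]
tcp_rot: [-3.067, -0.68, 0.003]
ft_force: [0.7, -0.7, 0.7]
width: 0.0135
```

```bash
python3 - <<'E'
from h import *
from bench import status
s=status.read_state();print(s['tcp_pos'],s['tcp_rot'],s['width'],s['ft_force'],s['moment'],s['joint_positions'].round(3))
for n in ("scene","side"):
    p,d,c=grab(n,n+"5")
    u,v=map(int,proj([.5704,.2034,.165],c));print(n,u,v, proj([.5704,.2034,.151],c))
    cv2.imwrite(f"pics/{n}5c.png",cv2.resize(p[v-40:v+40,u-45:u+45,::-1],None,fx=7,fy=7,interpolation=cv2.INTER_CUBIC))
E
```

```text
[0.57037539 0.20291386 0.16399184] [-3.06670763e+00 -6.80473843e-01  2.76616662e-03] 0.013463971237667642 [ 0.73014783 -0.68250295  0.72391959] [-0.00209617 -0.02515298 -0.00915734] [0.285 0.103 1.283 0.    1.757 1.42 ]
scene 355 232 (np.float64(354.9652340091037), np.float64(236.5205641376969))
side 297 159 (np.float64(297.40173982849154), np.float64(163.91905989624343))
```

View pics/scene5c.png

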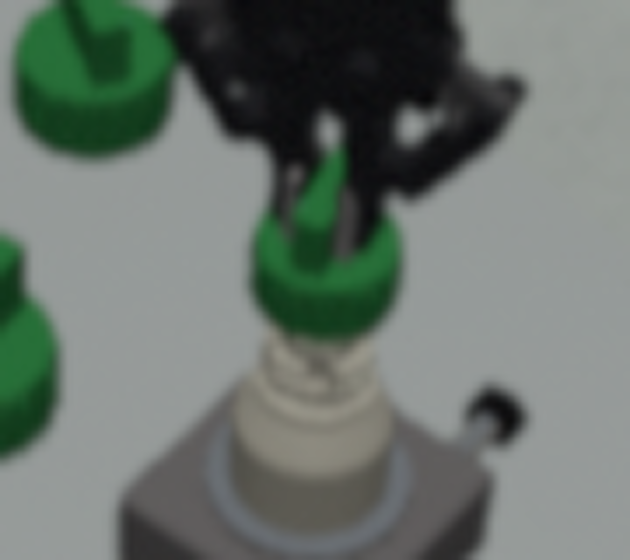

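View pics/side5c.png

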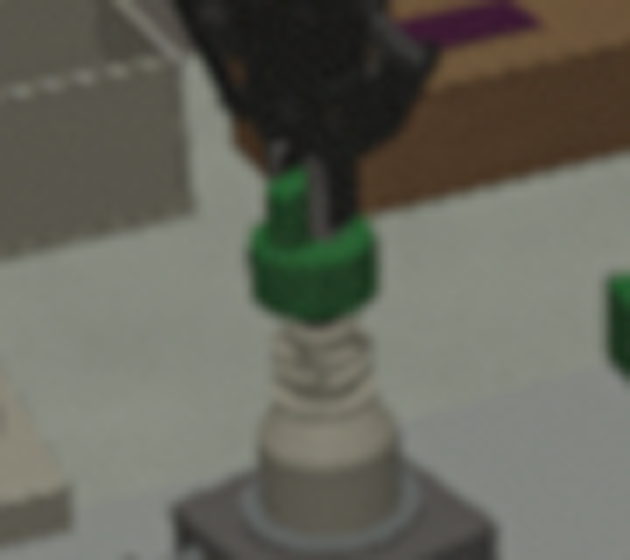

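Both views show the cap in line with the neck axis: scene cap (326,280) over neck (323,360), side cap (314,270) over neck (323,360), in crop pixels and allowing for the camera tilt. I'll lower it slowly onto the rim.

Request:
arm_command --commands '[[-1, [0.2, -0.3, 4], [0, 0, 0]], [-1, [0.2, -0.3, 8], [0, 0, 0]], [-1, [0.2, -0.3, 11], [0, 0, 0]], [-1, [0.2, -0.3, 12], [0, 0, 0]], [-1, [0.2, -0.3, 13], [0, 0, 0]], [-1, [0.2, -0.3, 14], [0, 0, 0]], [-1, [0.2, -0.3, 15], [0, 0, 0]], [-1, [0.2, -0.3, 16], [0, 0, 0]], [-1, [0.2, -0.3, 17], [0, 0, 0]], [-1, [0.2, -0.3, 17], [0, 0, 0]]]'

```text
t: 10.6
tcp_pos: [0.5708, 0.2034, 0.1475]
tcp_rot: [-3.067, -0.681, 0.001]
ft_force: [-0.7, 0.6, -0.3]
width: 0.0132
```

```bash
cat > st.py <<'E'
from bench import status
import numpy as np
s=status.read_state();a=s['tcp_rot']
print("t",round(s['t'],2),"pos",(s['tcp_pos']*1000).round(2),"yaw",np.degrees(2*np.arctan2(a[1],a[0])).round(2),"F",s['ft_force'].round(2),"M",s['moment'].round(3),"w",round(s['width'],4),"j6",s['joint_positions'][5].round(3), "rot", a.round(4))
E
python3 st.py
```

```text
t 10.6 pos [570.82 203.45 147.52] yaw -334.97 F [-0.66  0.59 -0.35] M [-0.016 -0.078 -0.029] w 0.0132 j6 1.42 rot [-3.0666e+00 -6.8060e-01  1.0000e-03]
```

The rim is 3.5 mm below the mouth with no force, so the cap has gone over the neck. I'll continue down gently.

Request:
arm_command --commands '[[-1, [0, 0, 1], [0, 0, 0]], [-1, [0, 0, 2], [0, 0, 0]], [-1, [0, 0, 3], [0, 0, 0]], [-1, [0, 0, 3.5], [0, 0, 0]], [-1, [0, 0, 4], [0, 0, 0]], [-1, [0, 0, 4.5], [0, 0, 0]], [-1, [0, 0, 5], [0, 0, 0]], [-1, [0, 0, 5], [0, 0, 0]], [-1, [0, 0, 5], [0, 0, 0]], [-1, [0, 0, 5], [0, 0, 0]]]'

```text
t: 11.85
tcp_pos: [0.5709, 0.2035, 0.1425]
tcp_rot: [-3.067, -0.681, 0.001]
ft_force: [1.1, 0.3, -1.1]
width: 0.0128
```

```bash
python3 st.py
```

```text
t 11.85 pos [570.85 203.48 142.52] yaw -334.97 F [ 1.08  0.33 -1.13] M [ 0.105 -0.171 -0.03 ] w 0.0128 j6 1.42 rot [-3.0666e+00 -6.8060e-01  8.0000e-04]
```

Request:
arm_command --commands '[[-1, [0, 0, 0.5], [0, 0, 0]], [-1, [0, 0, 1], [0, 0, 0]], [-1, [0, 0, 1.5], [0, 0, 0]], [-1, [0, 0, 2], [0, 0, 0]], [-1, [0, 0, 2.5], [0, 0, 0]], [-1, [0, 0, 3], [0, 0, 0]], [-1, [0, 0, 3], [0, 0, 0]], [-1, [0, 0, 3], [0, 0, 0]], [-1, [0, 0, 3], [0, 0, 0]], [-1, [0, 0, 3], [0, 0, 0]]]'

```text
t: 13.1
tcp_pos: [0.5709, 0.2035, 0.1403]
tcp_rot: [-3.066, -0.681, -0.001]
ft_force: [-1.1, -0.1, 5.2]
width: 0.0132
```

```bash
python3 st.py
```

```text
t 13.1 pos [570.93 203.5  140.34] yaw -334.97 F [-1.07 -0.12  5.15] M [-0.039  0.182 -0.041] w 0.0132 j6 1.42 rot [-3.0665e+00 -6.8060e-01 -6.0000e-04]
```

Contact at 140.3 mm with 5 N: the lugs rest on the ridges, not on the posts. I'll enlarge the earlier mouth picture to estimate how far the gaps are.

```bash
python3 - <<'E'
from h import *
p,d,c=load("wrist4.npz");P=wpts(d,c)
# rectify to top view at z=.138
xs=np.linspace(.54,.60,600);ys=np.linspace(.234,.174,600)
X,Y=np.meshgrid(xs,ys)
E=c['extrinsics'];Z=np.full_like(X,.138)
q=np.stack([X,Y,Z,np.ones_like(X)],-1)@E.T
a0,a1,z=q[...,0],-q[...,1],-q[...,2];r=np.hypot(a0,a1);t=np.arctan2(r,z)
mu=(c['cx']+c['fx']*t*a0/r).astype(np.float32);mv=(c['cy']+c['fy']*t*a1/r).astype(np.float32)
im=cv2.remap(p[:,:,::-1].copy(),mu,mv,cv2.INTER_CUBIC)
im=cv2.convertScaleAbs(im,alpha=1.3)
for k in range(0,360,30):
    e=np.radians(k);cv2.putText(im,str(k),(int(302+270*np.cos(e))-15,int(304-270*np.sin(e))),0,.5,(0,0,255),1)
cv2.imwrite("pics/top4.png",im)
E
```

```text
(no output)
```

View pics/top4.png

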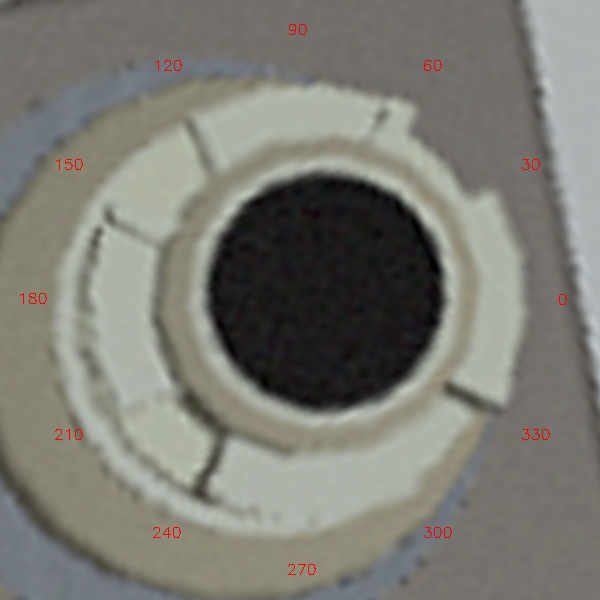

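In the top-view picture one thread gap spans about 32–61° at the upper right (pixels (480,195) to (405,105)). The lugs are at 25°+90k, so the drop should come after about 15–29° of anticlockwise turn. I'll turn back in steps under a light push.

Request:
arm_command --commands '[[-1, [0, 0, 0.9], [0, 0, -0.03]], [-1, [0, 0, 0.9], [0, 0, -0.06]], [-1, [0, 0, 0.9], [0, 0, -0.09]], [-1, [0, 0, 0.9], [0, 0, -0.12]], [-1, [0, 0, 0.9], [0, 0, -0.15]], [-1, [0, 0, 0.9], [0, 0, -0.18]], [-1, [0, 0, 0.9], [0, 0, -0.21]], [-1, [0, 0, 0.9], [0, 0, -0.23]], [-1, [0, 0, 0.9], [0, 0, -0.23]], [-1, [0, 0, 0.9], [0, 0, -0.23]]]'

```text
t: 14.35
tcp_pos: [0.5713, 0.2035, 0.1402]
tcp_rot: [-2.968, -1.028, -0.003]
ft_force: [0.1, -0.3, 6.4]
width: 0.0131
```

```bash
python3 st.py
```

```text
t 14.35 pos [571.27 203.53 140.18] yaw -321.8 F [ 0.13 -0.31  6.35] M [-0.008 -0.032 -0.043] w 0.0131 j6 1.19 rot [-2.9685e+00 -1.0278e+00 -2.7000e-03]
```

Request:
arm_command --commands '[[-1, [-0.2, -0.1, 1.0], [0, 0, -0.02]], [-1, [-0.2, -0.1, 1.0], [0, 0, -0.04]], [-1, [-0.2, -0.1, 1.0], [0, 0, -0.06]], [-1, [-0.2, -0.1, 1.0], [0, 0, -0.08]], [-1, [-0.2, -0.1, 1.0], [0, 0, -0.1]], [-1, [-0.2, -0.1, 1.0], [0, 0, -0.12]], [-1, [-0.2, -0.1, 1.0], [0, 0, -0.14]], [-1, [-0.2, -0.1, 1.0], [0, 0, -0.14]], [-1, [-0.2, -0.1, 1.0], [0, 0, -0.14]], [-1, [-0.2, -0.1, 1.0], [0, 0, -0.14]]]'

```text
t: 15.6
tcp_pos: [0.5707, 0.2036, 0.1387]
tcp_rot: [-2.889, -1.233, -0.001]
ft_force: [1.6, 2.1, -1.5]
width: 0.0129
```

```bash
python3 st.py
```

```text
t 15.6 pos [570.73 203.64 138.66] yaw -313.78 F [ 1.61  2.12 -1.51] M [ 0.456 -0.212  0.048] w 0.0129 j6 1.05 rot [-2.8889e+00 -1.2329e+00 -1.2000e-03]
```

The push has gone and z fell to 138.7 at yaw 46°: the lugs are in the gaps. I'll lower into them.

Request:
arm_command --commands '[[-1, [0, 0, 0.7], [0, 0, 0]], [-1, [0, 0, 1.5], [0, 0, 0]], [-1, [0, 0, 2.2], [0, 0, 0]], [-1, [0, 0, 3], [0, 0, 0]], [-1, [0, 0, 3.7], [0, 0, 0]], [-1, [0, 0, 4.5], [0, 0, 0]], [-1, [0, 0, 5], [0, 0, 0]], [-1, [0, 0, 5.5], [0, 0, 0]], [-1, [0, 0, 5.5], [0, 0, 0]], [-1, [0, 0, 5.5], [0, 0, 0]]]'

```text
t: 16.85
tcp_pos: [0.5707, 0.2037, 0.1331]
tcp_rot: [-2.889, -1.233, -0.001]
ft_force: [1.7, 2.8, 0.7]
width: 0.013
```

```bash
python3 st.py
```

```text
t 16.85 pos [570.74 203.68 133.13] yaw -313.77 F [1.66 2.84 0.7 ] M [ 0.585 -0.248 -0.053] w 0.013 j6 1.05 rot [-2.8888e+00 -1.2330e+00 -1.2000e-03]
```

Request:
arm_command --commands '[[-1, [0.2, -0.1, 0.3], [0, 0, 0]], [-1, [0.4, -0.1, 0.6], [0, 0, 0]], [-1, [0.4, -0.1, 0.9], [0, 0, 0]], [-1, [0.4, -0.1, 1.2], [0, 0, 0]], [-1, [0.4, -0.1, 1.5], [0, 0, 0]], [-1, [0.4, -0.1, 1.8], [0, 0, 0]], [-1, [0.4, -0.1, 2.1], [0, 0, 0]], [-1, [0.4, -0.1, 2.1], [0, 0, 0]], [-1, [0.4, -0.1, 2.1], [0, 0, 0]], [-1, [0.4, -0.1, 2.1], [0, 0, 0]]]'

```text
t: 18.1
tcp_pos: [0.571, 0.2039, 0.1319]
tcp_rot: [-2.889, -1.233, -0.002]
ft_force: [-1.5, 0.0, 5.6]
width: 0.013
```

```bash
python3 st.py
```

```text
t 18.1 pos [571.03 203.91 131.92] yaw -313.78 F [-1.51  0.01  5.57] M [-0.007  0.375  0.09 ] w 0.013 j6 1.051 rot [-2.8892e+00 -1.2329e+00 -2.4000e-03]
```

Seated at 131.9 mm. Now I'll turn further back to find the stop, watching the moment.

Request:
arm_command --commands '[[-1, [0, 0, 0.6], [0, 0, -0.02]], [-1, [0, 0, 0.6], [0, 0, -0.03]], [-1, [0, 0, 0.6], [0, 0, -0.04]], [-1, [0, 0, 0.6], [0, 0, -0.05]], [-1, [0, 0, 0.6], [0, 0, -0.06]], [-1, [0, 0, 0.6], [0, 0, -0.07]], [-1, [0, 0, 0.6], [0, 0, -0.07]], [-1, [0, 0, 0.6], [0, 0, -0.07]], [-1, [0, 0, 0.6], [0, 0, -0.07]], [-1, [0, 0, 0.6], [0, 0, -0.07]]]'

```text
t: 19.35
tcp_pos: [0.5712, 0.2043, 0.132]
tcp_rot: [-2.844, -1.334, -0.004]
ft_force: [-0.1, 2.6, 5.1]
width: 0.013
```

```bash
python3 st.py
```

```text
t 19.35 pos [571.25 204.34 132.02] yaw -309.74 F [-0.1   2.64  5.08] M [ 0.344  0.215 -0.114] w 0.013 j6 0.981 rot [-2.8437 -1.3338 -0.0045]
```

Request:
arm_command --commands '[[-1, [0, 0, 0.6], [0, 0, -0.01]], [-1, [0, 0, 0.6], [0, 0, -0.02]], [-1, [0, 0, 0.6], [0, 0, -0.03]], [-1, [0, 0, 0.6], [0, 0, -0.04]], [-1, [0, 0, 0.6], [0, 0, -0.05]], [-1, [0, 0, 0.6], [0, 0, -0.06]], [-1, [0, 0, 0.6], [0, 0, -0.06]], [-1, [0, 0, 0.6], [0, 0, -0.06]], [-1, [0, 0, 0.6], [0, 0, -0.06]], [-1, [0, 0, 0.6], [0, 0, -0.06]]]'

```text
t: 20.6
tcp_pos: [0.5712, 0.2047, 0.1321]
tcp_rot: [-2.802, -1.418, -0.006]
ft_force: [-2.2, 2.6, 5.7]
width: 0.013
```

```bash
python3 st.py
```

```text
t 20.6 pos [571.18 204.73 132.11] yaw -306.33 F [-2.18  2.56  5.71] M [ 0.453  0.416 -0.539] w 0.013 j6 0.921 rot [-2.8023 -1.4177 -0.0057]
```

The backward stop is reached: a moment of −0.54 N m at yaw 53.7° and z 132.1. Now forward, clockwise, following the ramp with a light push and recentring slightly.

Request:
arm_command --commands '[[-1, [-0.2, 0.1, 0.6], [0, 0, 0.03]], [-1, [-0.4, 0.1, 0.7], [0, 0, 0.07]], [-1, [-0.6, 0.2, 0.8], [0, 0, 0.11]], [-1, [-0.6, 0.2, 0.9], [0, 0, 0.15]], [-1, [-0.6, 0.2, 1.0], [0, 0, 0.19]], [-1, [-0.6, 0.2, 1.1], [0, 0, 0.23]], [-1, [-0.6, 0.2, 1.2], [0, 0, 0.27]], [-1, [-0.6, 0.2, 1.3], [0, 0, 0.3]], [-1, [-0.6, 0.2, 1.3], [0, 0, 0.3]], [-1, [-0.6, 0.2, 1.3], [0, 0, 0.3]]]'

```text
t: 21.85
tcp_pos: [0.5714, 0.2037, 0.1315]
tcp_rot: [-2.983, -0.983, -0.007]
ft_force: [-1.3, -0.3, 6.0]
width: 0.0131
```

```bash
python3 st.py
```

```text
t 21.85 pos [571.38 203.68 131.52] yaw -323.53 F [-1.31 -0.29  6.01] M [-0.171  0.247 -0.006] w 0.0131 j6 1.22 rot [-2.9832 -0.9829 -0.007 ]
```

Request:
arm_command --commands '[[-1, [-0.1, -0.1, 0.7], [0, 0, 0.03]], [-1, [-0.2, -0.2, 0.8], [0, 0, 0.07]], [-1, [-0.3, -0.2, 0.9], [0, 0, 0.11]], [-1, [-0.3, -0.2, 1.0], [0, 0, 0.15]], [-1, [-0.3, -0.2, 1.1], [0, 0, 0.19]], [-1, [-0.3, -0.2, 1.2], [0, 0, 0.23]], [-1, [-0.3, -0.2, 1.3], [0, 0, 0.27]], [-1, [-0.3, -0.2, 1.5], [0, 0, 0.31]], [-1, [-0.3, -0.2, 1.6], [0, 0, 0.35]], [-1, [-0.3, -0.2, 1.6], [0, 0, 0.35]]]'

```text
t: 23.1
tcp_pos: [0.5713, 0.2031, 0.1306]
tcp_rot: [-3.109, -0.447, -0.008]
ft_force: [-0.7, -0.9, 5.8]
width: 0.0126
```

```bash
python3 st.py
```

```text
t 23.1 pos [571.34 203.1  130.62] yaw -343.62 F [-0.66 -0.9   5.76] M [-0.111  0.249  0.022] w 0.0126 j6 1.57 rot [-3.109  -0.4474 -0.0082]
```

Request:
arm_command --commands '[[-1, [-0.1, -0.1, 0.7], [0, 0, 0.03]], [-1, [-0.2, -0.2, 0.8], [0, 0, 0.07]], [-1, [-0.3, -0.3, 0.9], [0, 0, 0.11]], [-1, [-0.3, -0.3, 1.0], [0, 0, 0.15]], [-1, [-0.3, -0.3, 1.1], [0, 0, 0.19]], [-1, [-0.3, -0.3, 1.2], [0, 0, 0.23]], [-1, [-0.3, -0.3, 1.3], [0, 0, 0.27]], [-1, [-0.3, -0.3, 1.5], [0, 0, 0.31]], [-1, [-0.3, -0.3, 1.6], [0, 0, 0.35]], [-1, [-0.3, -0.3, 1.6], [0, 0, 0.35]]]'

```text
t: 24.35
tcp_pos: [0.5714, 0.2029, 0.1297]
tcp_rot: [-3.139, 0.102, -0.01]
ft_force: [-0.3, -1.5, 5.7]
width: 0.0131
```

```bash
python3 st.py
```

```text
t 24.35 pos [571.35 202.91 129.69] yaw 356.29 F [-0.31 -1.46  5.68] M [-0.098  0.089 -0.047] w 0.0131 j6 1.921 rot [-3.1389  0.1016 -0.0099]
```

Request:
arm_command --commands '[[-1, [-0.1, -0.2, 0.7], [0, 0, 0.02]], [-1, [-0.2, -0.3, 0.8], [0, 0, 0.04]], [-1, [-0.2, -0.3, 0.9], [0, 0, 0.06]], [-1, [-0.2, -0.3, 1.0], [0, 0, 0.08]], [-1, [-0.2, -0.3, 1.1], [0, 0, 0.1]], [-1, [-0.2, -0.3, 1.2], [0, 0, 0.12]], [-1, [-0.2, -0.3, 1.2], [0, 0, 0.13]], [-1, [-0.2, -0.3, 1.2], [0, 0, 0.13]], [-1, [-0.2, -0.3, 1.2], [0, 0, 0.13]], [-1, [-0.2, -0.3, 1.2], [0, 0, 0.13]]]'

```text
t: 25.6
tcp_pos: [0.5717, 0.2027, 0.1293]
tcp_rot: [-3.126, 0.306, -0.012]
ft_force: [-0.4, -1.0, 6.0]
width: 0.0131
```

```bash
python3 st.py
```

```text
t 25.6 pos [571.66 202.67 129.27] yaw 348.83 F [-0.44 -0.96  5.98] M [-0.172  0.107 -0.057] w 0.0131 j6 2.051 rot [-3.1258  0.3057 -0.0123]
```

Request:
arm_command --commands '[[-1, [-0.1, -0.2, 0.8], [0, 0, 0.01]], [-1, [-0.2, -0.3, 0.9], [0, 0, 0.02]], [-1, [-0.2, -0.3, 0.9], [0, 0, 0.03]], [-1, [-0.2, -0.3, 0.9], [0, 0, 0.04]], [-1, [-0.2, -0.3, 0.9], [0, 0, 0.05]], [-1, [-0.2, -0.3, 0.9], [0, 0, 0.06]], [-1, [-0.2, -0.3, 0.9], [0, 0, 0.06]], [-1, [-0.2, -0.3, 0.9], [0, 0, 0.06]], [-1, [-0.2, -0.3, 0.9], [0, 0, 0.06]], [-1, [-0.2, -0.3, 0.9], [0, 0, 0.06]]]'

```text
t: 26.85
tcp_pos: [0.5721, 0.2024, 0.1293]
tcp_rot: [-3.116, 0.399, -0.015]
ft_force: [0.8, -1.1, 5.9]
width: 0.0134
```

```bash
python3 st.py
```

```text
t 26.85 pos [572.06 202.37 129.27] yaw 345.42 F [ 0.76 -1.13  5.9 ] M [-0.272  0.091  0.574] w 0.0134 j6 2.111 rot [-3.1158  0.3985 -0.0152]
```

The forward stop is reached: moment +0.57 N m after 68° and z 129.3, which is 2.8 mm below the start height. I'll ease off the push and release.

Request:
arm_command --commands '[[-1, [0, 0, 0], [0, 0, 0.005]], [-1, [0, 0, 0], [0, 0, 0]], [-1, [0, 0, 0], [0, 0, 0]], [-0.2, [0, 0, 0], [0, 0, 0]], [0.5, [0, 0, 0], [0, 0, 0]], [1, [0, 0, 0], [0, 0, 0]], [1, [0, 0, 0], [0, 0, 0]], [1, [0, 0, 0], [0, 0, 0]], [1, [0, 0, 0], [0, 0, 0]], [1, [0, 0, 0], [0, 0, 0]]]'

```text
t: 28.1
tcp_pos: [0.5721, 0.2024, 0.1293]
tcp_rot: [-3.116, 0.399, -0.015]
ft_force: [-0.1, 0.5, 0.7]
width: 0.0855
```

```bash
python3 st.py
```

```text
t 28.1 pos [572.08 202.37 129.28] yaw 345.42 F [-0.1   0.48  0.74] M [-0.001 -0.019  0.016] w 0.0855 j6 2.111 rot [-3.1158  0.3986 -0.0152]
```

Request:
arm_command --commands '[[1, [0, 0, -10], [0, 0, 0]], [1, [0, 0, -25], [0, 0, 0]], [1, [0, 0, -45], [0, 0, 0]], [1, [0, 0, -65], [0, 0, 0]], [1, [-15, 0, -80], [0, 0, 0]], [1, [-45, 0, -90], [0, 0, 0]], [1, [-75, 0, -90], [0, 0, 0]], [1, [-100, 0, -90], [0, 0, 0]], [1, [-100, 0, -90], [0, 0, 0]], [1, [-100, 0, -90], [0, 0, 0]]]'

```text
t: 29.35
tcp_pos: [0.4746, 0.2277, 0.2189]
tcp_rot: [-3.116, 0.398, -0.017]
ft_force: [0.3, -0.4, 0.9]
width: 0.0855
```

```bash
python3 st.py; python3 - <<'E'
from h import *
for n in ("scene","side","wrist"):
    p,d,c=grab(n,n+"9");P=(wpts if n=="wrist" else pts)(d,c)
    g=(p[...,1].astype(int)-p[...,0]>20)&(d>0)&(np.hypot(P[...,0]-.57,P[...,1]-.203)<.045)&(P[...,2]>.12)
    q=P[g];w=q[q[:,2]>.177]
    if len(w)>5: print(n,len(w),"z98",np.percentile(q[:,2],[50,95,98]).round(4),cv2.minAreaRect((w[:,:2]*1000).astype(np.float32)),"top med",np.median(w[:,2]))
    if n!="wrist":
        u,v=map(int,proj([.5704,.2034,.15],c))
        cv2.imwrite(f"pics/{n}9c.png",cv2.resize(p[v-40:v+40,u-45:u+45,::-1],None,fx=7,fy=7,interpolation=cv2.INTER_CUBIC))
E
```

```text
t 29.35 pos [474.55 227.66 218.89] yaw 345.44 F [ 0.33 -0.42  0.86] M [-0.02  -0.047  0.004] w 0.0855 j6 2.21 rot [-3.1156  0.3981 -0.0167]
scene 92 z98 [0.1574 0.185  0.186 ] ((570.4775390625, 205.47390747070312), (17.419038772583008, 43.62100601196289), 76.13506317138672) top med 0.183630298368615
side 62 z98 [0.1581 0.1854 0.1863] ((568.834716796875, 199.86099243164062), (18.46378517150879, 40.622840881347656), 74.92711639404297) top med 0.18404291572681813
wrist 1330 z98 [0.1572 0.1854 0.1858] ((570.0910034179688, 203.5614013671875), (14.245909690856934, 43.87342071533203), 78.04618835449219) top med 0.1846505484507792
```

View pics/wrist9.png

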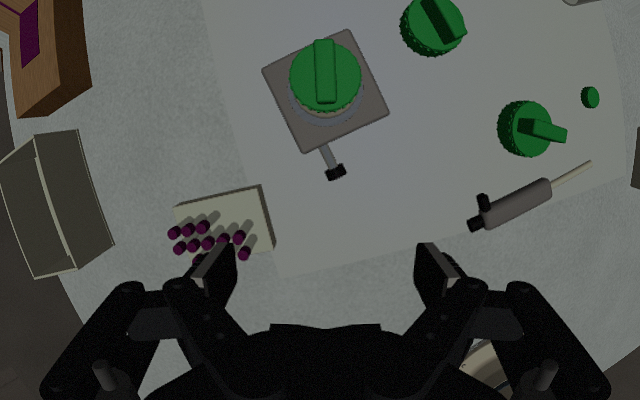

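View pics/side9c.png

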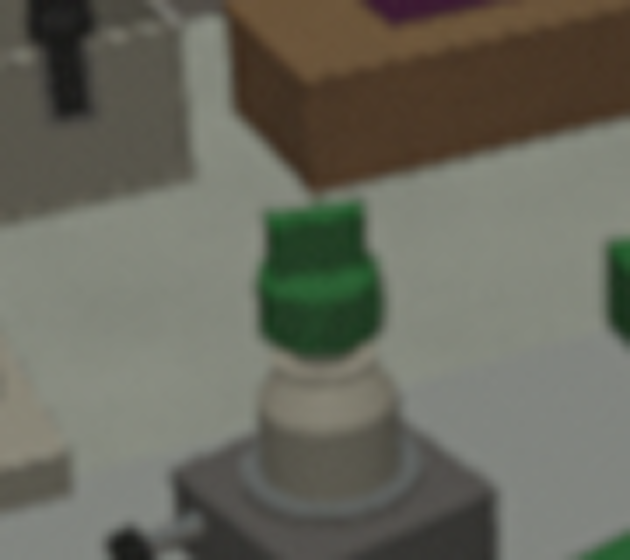

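View pics/scene9.png

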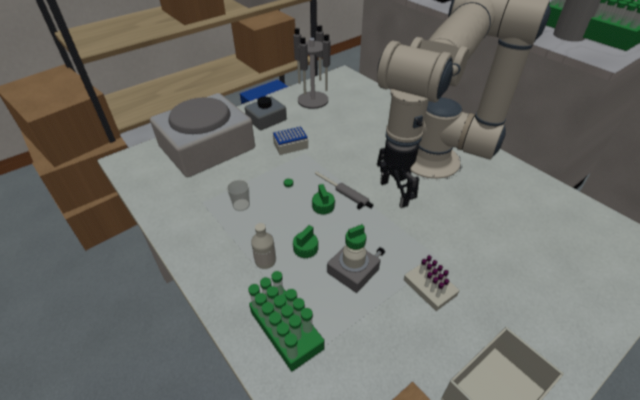

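The wrist view shows the cap upright on the bottle with its wing at (325,72). The wing top measures 0.1847–0.186 (0.186 expected), the axis is at (570.1, 203.6), and nothing touches it. The scene view shows the bystanders where they were.

```bash
python3 -c "
from bench import job
print(job.sign_off())"
```

```text
the job is handed in; nothing more can be done
None
```

The smallest green wing cap is on the clamped bottle and screwed to the bottom of the thread. I let go of it and handed the job in at about 29.5 s.

**Sequence:**
1. The cap met the ridges at 140.3 mm with about 5 N.
2. Turned anticlockwise, the lugs dropped in at 131.9 mm. The backward stop showed 0.54 N m at yaw 53.7°.
3. Turned clockwise about 68° under a push of about 6 N, it reached the bottom stop at 0.57 N m with the rim at 129.3 mm. That is above the 0.3 N m that marks a stop and below the 1.1 N m limit. I read forces only at the end of each move, so brief peaks in between were not seen.

**Last checks:**
- The wing top is at about 185–186 mm (186 expected when home), and the cap stands centred within 1 mm by the wrist camera.
- The bystanders look unmoved in the scene view. I did not measure their positions again.
- Nothing touches the cap.

**What failed or disagreed:**
- My first grasp closed on air, because the reported TCP height read about 34 mm below the real fingertips. I measured the offset with the cameras and regrasped.
- The wing ended at about −12°, while the tool was at −14.6°. I put this down to compliance or a small slip in the fingers at the stop.
- Scene and side cameras differed from the wrist camera by 2–4 mm sideways, so I relied on the wrist camera.

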